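# Gauge and rack the tube offcuts

### The arm

A 6-joint arm with a two-finger parallel gripper is mounted at the origin on a cart in front of the work surface, level with it; the furniture and walls round the work are solid. World frame = base frame: x ahead of the robot, y to its left, z up, the work surface at z = 0. Lengths are in m, angles in rad, forces in N, time in s.
With the tool pointing down it reaches from about 0.2 to 0.875 m from the base axis. Payload 3.4 kg.
Tool frame: the origin (TCP) lies between the finger pads; the fingertips stand 25 mm ahead of it and the grasp point (between the pads) lies 6 mm ahead of it (r.nose_length is the z of the fingertips in the tool frame, in m); z points along the fingers, y is the line along which they close (so a half turn about z gives the same grasp; the last joint's range is limited). The gripper opens to 94 mm and grips with 3 to 60 N. Pads are 16 mm wide; open, the fingers measure 119 mm over their backs; the gripper's body (75 mm by 177 mm) begins 78 mm behind the grasp point.
Start: joints at [-1.457, 0.276, 1.505, -0, 1.361, -0.121], TCP at [0.134, -0.559, 0.23] pointing down, gripper open.
Joint ranges: [-2.89, 2.89], [-0.75, 2.08], [0.22, 2.7], [-1.18, 4.32], [0.11, 2.71], [-2.7, 2.7]. Speed limits (rad/s): [2.57, 2.57, 3.14, 3.14, 3.14, 3.14].

### API

Orientations are given as a unit quaternion [w, x, y, z].
In Python, from plant import r, gripper_to, inverse_kinematics, vision, models, telemetry gives the robot as it stands. Calls block until the motion is done:
- r.move_to(position, orientation): joint-space move of the TCP to a pose.
- r.move_l(position, rot=None, vel=0.15, guard=None): straight line of the TCP; rot=None keeps the orientation; vel is the mean speed in m/s. With guard (N) it stops when the force on the tool has changed by that much, and returns True; else False.
- r.movej(angles): joint-space move.
- gripper_to(opening, f_grip=None): finger opening in m; f_grip is the grip in N (None keeps the last); returns when the fingers have stopped.
- r.hold(seconds).
- inverse_kinematics(position, orientation): joint angles nearest the present ones, or None.
- vision.snapshot(name): name is "side" or "top"; returns the picture (400x640x3 uint8, red, green, blue); there is no depth.
- vision.get_calibration(name): a dict with "fx", "fy", "cx", "cy" (pixels), "D" ([k1, k2, p1, p2, k3] as OpenCV has them; the pictures are not rectified), "position" and "orientation" of the camera in the world. Camera axes: x right, y down, z forward; pixel columns grow to the right and rows downward; lengths in m; the calibration is good to about 2 mm. A picture is of the moment at which its call begins. get_calibration takes no time and is no camera call.
A pose or a line that the arm cannot do raises r.PlanningError and nothing moves.
- r.sign_off(): hands the job in; it is judged then, once.
Trained networks look in the newest picture that a camera, given by its name, has taken for a name from the list of things; names that differ only in an ending like _2 or _b are one class to them, and where a whole thing is asked for, a point or a joint stands for the part that bears it (a point fixed in the world has none). Each returns a list of dicts, best first, with "score" (0 to 1); they miss things now and then, are a little off and sometimes report something else, mostly with a low value. They report only what shows in the picture. A call takes as long as a camera call. They do not tell look-alikes from the thing itself.
- models.boxes_of(thing, camera): "at" ([x, y, z] in m, in world coordinates, good to about 4 mm: the middle of the surface that is visible of it).
- models.regions_of(thing, camera): "pixels" (400x640 bool, what is visible of it).
- models.mark_of(thing, camera): "at" ([x, y, z] in m, in world coordinates, good to about 4 mm: a listed point, or the origin of a listed thing).
Readings, each from a call of its own:
- telemetry.current_t(): time.
- telemetry.current_joints(): joint angles.
- telemetry.current_dq(): joint speeds.
- telemetry.current_joint_efforts(): joint torques, N m.
- telemetry.current_ee_pos(): TCP position.
- telemetry.current_tool_rot(): TCP orientation.
- telemetry.current_wrist_force(): force on the tool from outside, world axes, zero at the start.
- telemetry.current_torque(): the same for the moment, N m.
- telemetry.current_opening(): finger opening in m.
- telemetry.current_finger_force(): force on a finger pad.
Only numpy, scipy, OpenCV 4.12 (cv2) and the standard library are available. Lean on these libraries where they do the work, as an engineer would, in place of code of your own. Each camera call takes 0.05 s, during which the arm holds its last target. There are 200 camera calls.

### The job

Unlock the tube box by pushing the release rod through its access hole until the lid springs open; the rod must end up back in its stand. Then size the steel tubes one at a time, longest first: let each down through the shrinking rings of the gauge until one stops it and let go, then stand it in its well of the box (stopped by the second ring from the top: widest well; third: next well; fourth: next; foot ring: narrowest). Leave the lid open, the gauge upright, and the tin, marker and red square alone.

Things in the scene. Friction and masses are not known exactly. Their poses are not given: they have to be found in the camera images.
- tube_box: Grey steel tube box fixed to the bench, 122 mm deep (x), 275 mm long (y), 60 mm high, front towards -x of its frame; origin at bench level, half way along, 64 mm behind its front face. Four square wells in a row lie behind the front ledge, under a spring lid held shut by a hidden latch.
- access_hole (a point): Centre of the 14 mm access hole in the 4 mm top plate, level with the box's top (60 mm over the bench), in the front ledge. 20 mm below the top lies a spring plunger's head (20 mm wide, 2.4 N at first, 200 N/m). Pressed 7 mm or more (tip 27 mm or more below the top; its stop is at 32 mm) it frees the lid, which springs up by itself.
- box_lid (a joint): Lid of the tube box, hinged along the far (+x) top edge: 0 shut, about 2.9 rad fully open (laid back behind the box). Sprung open, it takes about 2 s and stays open; on its way it sweeps the space over the wells. Shut, it stands 7 mm above the box top, its front edge 17 mm behind the centre of the access hole.
- release_rod: Release rod, standing upright, point down, in its stand at the start: steel shank 7 mm thick and 55 mm long, above it a wooden handle 22 mm thick and 52 mm long (total 107 mm); origin at the tip, z up along the rod. 80 g.
- rod_tip (a point): The tip of the release rod (same point as its origin).
- rod_stand: Fixed stand for the release rod: upright steel sleeve 30 mm across, 62 mm high, with a 14 mm bore, on a 56 mm disc 6 mm thick; origin on the bench under its middle. The rod's handle rests on the sleeve's rim, the tip then 7 mm above the bench.
- ring_gauge: Ring gauge, loose, 0.9 kg: five coaxial steel rings one above the other, shrinking downwards, 72 mm across (foot 90 mm); origin at bench level on the axis, z up. From the top, bore / height of upper face over the bench, mm: 53/64 (post caps 3 mm higher), 43/50, 33/36, 23/22; the foot is ring 5: 13/8. May get knocked aside.
- well_1 (a point): Centre of the floor (8 mm over the bench) of the 56 mm square well, 52 mm deep, number 1 counted from the box's left end (+y of the box; wells at 66 mm pitch, widest on the left). It takes the tubes stopped by ring 2.
- well_2 (a point): Centre of the floor (8 mm over the bench) of the 46 mm square well, 52 mm deep, number 2 counted from the box's left end (+y of the box; wells at 66 mm pitch, widest on the left). It takes the tubes stopped by ring 3.
- well_3 (a point): Centre of the floor (8 mm over the bench) of the 36 mm square well, 52 mm deep, number 3 counted from the box's left end (+y of the box; wells at 66 mm pitch, widest on the left). It takes the tubes stopped by ring 4.
- well_4 (a point): Centre of the floor (8 mm over the bench) of the 26 mm square well, 52 mm deep, number 4 counted from the box's left end (+y of the box; wells at 66 mm pitch, widest on the left). It takes the tubes stopped by ring 5.
- tube_a: Round steel tube, 130 mm long (longest of the four possible ones), standing on the bench at the start; its diameter, between 18 and 48 mm, is for the gauge to tell (each tube is stopped by one of rings 2 to 5). Origin at the centre of its lower end, z up along the tube. Up to 0.35 kg. May be absent.
- tube_b: Round steel tube, 120 mm long (second longest of the four possible ones), standing on the bench at the start; its diameter, between 18 and 48 mm, is for the gauge to tell (each tube is stopped by one of rings 2 to 5). Origin at the centre of its lower end, z up along the tube. Up to 0.35 kg. May be absent.
- tube_c: Round steel tube, 110 mm long (third longest of the four possible ones), standing on the bench at the start; its diameter, between 18 and 48 mm, is for the gauge to tell (each tube is stopped by one of rings 2 to 5). Origin at the centre of its lower end, z up along the tube. Up to 0.35 kg. May be absent.
- tube_d: Round steel tube, 100 mm long (shortest of the four possible ones), standing on the bench at the start; its diameter, between 18 and 48 mm, is for the gauge to tell (each tube is stopped by one of rings 2 to 5). Origin at the centre of its lower end, z up along the tube. Up to 0.35 kg. May be absent.
- gel_tin: Bystander, to be left alone: tin, 68 mm across, 48 mm high, blue with a brown lid; origin under its middle.
- white_marker: Bystander, to be left alone: white paint marker lying down, 134 mm long, 17 mm thick; origin under its middle.
- mag_square: Bystander, to be left alone: flat red magnetic square lying down, 88 x 110 x 16 mm; origin under its middle.
There are look-alikes about, which are no part of the job. What is shaped like the tube_b but green is not meant. Leave any black look-alike of the tube_c alone.

How it is judged:
By the outcome, as a careful person would: the job done as asked, in the order asked, and still so for the second after the job is handed in, with the robot touching nothing.
Of tube_a, tube_b, tube_c, tube_d only 3 to 4 are there at a start; the rules pass over those that are not, and their reading is None.
At some moment in a run one of ring_gauge may be knocked a few centimetres aside while the robot is not near it.
It also fails if it takes over 210 s, if anything falls off the work surface, if the arm or the gripper's body presses on something with over 40 N, if the wrist force passes 120 N, or if a joint passes its speed limit or range.

## Working session

There is one attempt and no reset: what is moved stays moved. The work goes in short steps, each a Python script; the robot and the scene stay as the last script left them, time stands still between calls to the robot, and variables do not carry over. Pictures are saved under pics/ and viewed, at most 14 in all, crops included, and the job is handed in when it is done.

```bash
ls; mkdir -p pics; python3 - <<'E'
from plant import r, gripper_to, inverse_kinematics, vision, models, telemetry
import cv2
for c in ("top","side"):
    im=vision.snapshot(c); cv2.imwrite(f"pics/{c}0.png",im[:,:,::-1])
    k=vision.get_calibration(c); print(c,k)
    for t in "tube_box access_hole box_lid release_rod rod_tip rod_stand ring_gauge well_1 well_4 tube_a gel_tin white_marker mag_square".split():
        for f in (models.mark_of,):
            try:
                print(t,[( [round(float(v),3) for v in d["at"]],round(d["score"],2)) for d in f(t,c)])
            except Exception as e: print(t,repr(e)[:80])
print(telemetry.current_t(),telemetry.current_tool_rot(),r.nose_length)
E
```

```text
pics
top {'fx': 481.8619614312471, 'fy': 481.8619614312471, 'cx': 316.1861875797518, 'cy': 201.36789303940614, 'D': array([0.04678859, 0.        , 0.        , 0.        , 0.        ]), 'position': array([0.41398854, 0.04085372, 1.36317225]), 'orientation': array([-0.02975954,  0.71420841, -0.69782509,  0.04539666])}
tube_box [([0.592, 0.117, 0.004], 0.55)]
access_hole []
box_lid ValueError('it knows: access_hole, gel_tin, mag_square, release_rod, ring_gauge,
release_rod [([0.443, 0.29, 0.002], 0.54), ([0.657, -0.093, 0.007], 0.44)]
rod_tip []
rod_stand [([0.656, -0.093, 0.001], 0.54)]
ring_gauge [([0.527, -0.104, 0.001], 0.58)]
well_1 []
well_4 []
tube_a [([0.55, -0.25, -0.001], 0.95), ([0.671, -0.212, -0.002], 0.86), ([0.461, -0.254, -0.001], 0.63), ([0.537, -0.349, -0.001], 0.55), ([0.474, -0.36, 0.004], 0.45)]
gel_tin [([0.441, 0.29, 0.001], 0.89)]
white_marker [([0.438, 0.143, 0.001], 0.52)]
mag_square [([0.611, 0.435, -0.002], 0.71), ([0.538, -0.348, -0.002], 0.64)]
side {'fx': 418.64547483141826, 'fy': 418.64547483141826, 'cx': 315.1262776569702, 'cy': 200.98104439926425, 'D': 
[... 273 characters left out ...]
.118, 0.06], 0.65)]
box_lid ValueError('it knows: access_hole, gel_tin, mag_square, release_rod, ring_gauge,
release_rod []
rod_tip []
rod_stand [([0.656, -0.09, 0.001], 0.54)]
ring_gauge [([0.526, -0.104, -0.001], 0.73)]
well_1 [([0.619, 0.016, 0.009], 0.63)]
well_4 [([0.619, 0.016, 0.009], 0.63)]
tube_a [([0.454, -0.255, -0.001], 0.92), ([0.552, -0.252, 0.0], 0.82), ([0.671, -0.213, 0.006], 0.82), ([0.476, -0.361, 0.0], 0.69), ([0.545, -0.357, 0.002], 0.55)]
gel_tin [([0.445, 0.289, 0.003], 0.82), ([0.436, 0.147, -0.001], 0.71)]
white_marker [([0.436, 0.146, -0.003], 0.6)]
mag_square [([0.617, 0.432, 0.001], 0.72)]
1.3 [ 2.07675515e-05  9.93116689e-01  1.17129166e-01 -1.91002665e-07] 0.025
```

View pics/top0.png

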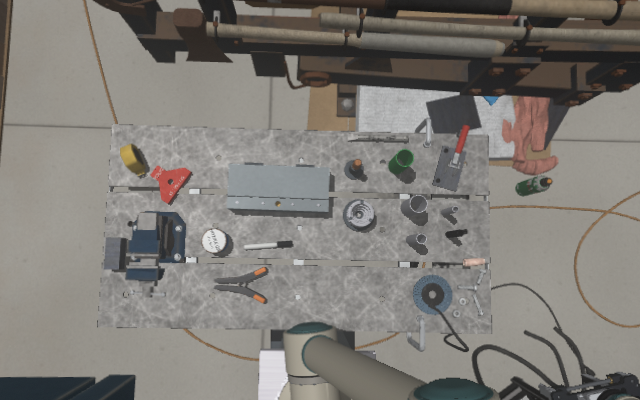

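View pics/side0.png

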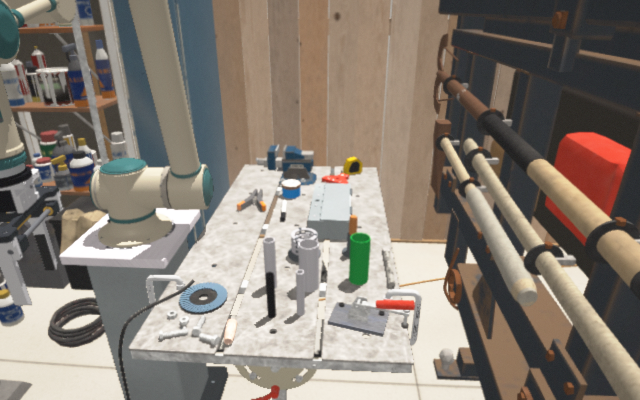

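Three silver tubes: at top-view pixels (418,205), (418,240) and (448,210). The black (457,237) and green (401,160) ones are look-alikes. The box is at (278,190), its hole near (278,203), the gauge at (360,215) and the rod at (355,168). Next I measure tube heights and box yaw.

```bash
cat > h.py <<'E'
from plant import r, gripper_to, inverse_kinematics, vision, models, telemetry
import numpy as np, cv2
from scipy.spatial.transform import Rotation as R
def cal(c):
    k=vision.get_calibration(c); q=k["orientation"]
    K=np.array([[k["fx"],0,k["cx"]],[0,k["fy"],k["cy"]],[0,0,1]])
    return K,np.array(k["D"]),np.array(k["position"]),R.from_quat([q[1],q[2],q[3],q[0]]).as_matrix()
def proj(c,P):
    K,D,p,M=cal(c); P=np.atleast_2d(np.array(P,float))
    return cv2.projectPoints(P,cv2.Rodrigues(M.T)[0],-M.T@p,K,D)[0][:,0]
def onz(c,uv,z):
    K,D,p,M=cal(c)
    n=cv2.undistortPoints(np.array(uv,float).reshape(-1,1,2),K,D)[:,0]
    d=np.c_[n,np.ones(len(n))]@M.T
    return p+d*((z-p[2])/d[:,2])[:,None]
def q(yaw):  # tool down; fingers close along world y turned by yaw
    x=(R.from_euler('z',yaw)*R.from_euler('x',np.pi)).as_quat(); return [x[3],x[0],x[1],x[2]]
def tcp(x,y,zg): return [x,y,zg+0.006]   # grasp-point height -> TCP
def T(): return round(telemetry.current_t(),1)
def F(): return np.round(telemetry.current_wrist_force(),1)
E
python3 - <<'E'
from h import *
def rnd(a): return np.round(a,4).tolist()
S={}
for c in("top","side"):
    im=vision.snapshot(c); S[c]=im
    for d in models.regions_of("tube_b",c):
        m=d["pixels"]; v,u=np.nonzero(m)
        print(c,"tube",round(d["score"],2),u.min(),u.max(),v.min(),v.max())
g=models.regions_of("tube_box","top")[0]["pixels"]
cn,_=cv2.findContours(g.astype(np.uint8),0,2); k=max(cn,key=cv2.contourArea)
b=cv2.boxPoints(cv2.minAreaRect(k)); print("box corners z=.06",rnd(onz("top",b,.06)))
for h in(.1,.11,.12,.13):
    print(h,[proj("side",[x,y,h])[0].round(1).tolist() for x,y in((.551,-.251),(.457,-.2545),(.541,-.353))], [proj("top",[x,y,h])[0].round(1).tolist() for x,y in((.551,-.251),(.457,-.2545),(.541,-.353))])
print(proj("top",[.545,.118,.06]),proj("top",[.527,-.104,.064]),proj("side",[.545,.118,.06]))
a=cv2.resize(S["top"][150:250,215:475],None,fx=3,fy=3,interpolation=2)
cv2.imwrite("pics/a.png",a[:,:,::-1])
a=cv2.resize(S["side"][170:330,240:380],None,fx=3.7,fy=3.7,interpolation=2)
cv2.imwrite("pics/b.png",a[:,:,::-1])
E
```

```text
top tube 0.67 388 413 149 173
top tube 0.64 441 458 206 214
top tube 0.62 401 426 196 215
top tube 0.62 445 463 230 237
top tube 0.25 202 227 229 252
side tube 0.91 266 275 272 317
side tube 0.88 350 370 232 284
side tube 0.87 263 277 237 286
side tube 0.58 299 318 238 292
side tube 0.56 295 304 268 315
box corners z=.06 [[0.5244, 0.2548, 0.06], [0.6588, 0.2545, 0.06], [0.654, -0.0248, 0.06], [0.5189, -0.0215, 0.06]]
0.1 [[308.7, 251.2], [268.3, 250.6], [300.1, 276.6]] [[416.5, 203.1], [417.9, 238.8], [455.2, 207.8]]
0.11 [[308.7, 247.5], [268.1, 246.9], [300.0, 272.7]] [[417.4, 202.7], [418.8, 238.7], [456.3, 207.5]]
0.12 [[308.6, 243.8], [267.9, 243.2], [300.0, 268.7]] [[418.3, 202.3], [419.7, 238.6], [457.5, 207.1]]
0.13 [[308.6, 240.0], [267.7, 239.5], [299.9, 264.6]] [[419.2, 201.9], [420.6, 238.5], [458.8, 206.7]]
[[277.63191479 203.52437288]] [[359.34416297 211.96329191]] [[316.11798395 200.30766738]]
```

View pics/a.png

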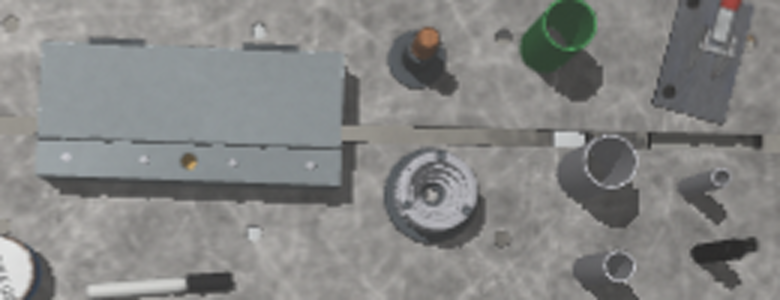

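View pics/b.png

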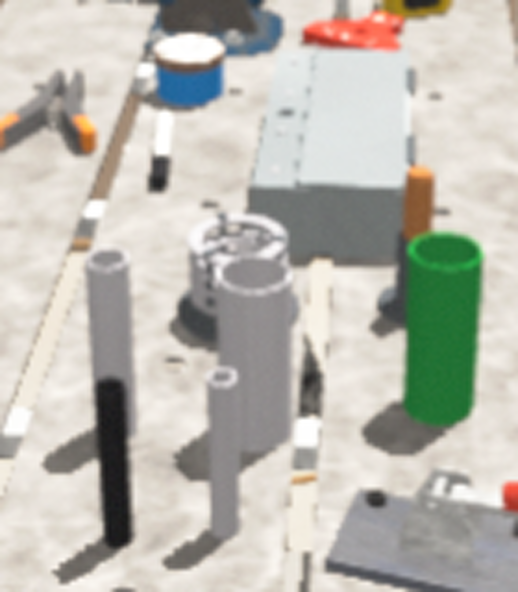

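Both views agree on the heights: the tube at (418,240) is 130 mm (tube_a), the wide one is 120 mm (tube_b), and the thin one is about 100–110 mm and comes last. Now the rod.

```bash
python3 - <<'E'
from h import *
for n,uv,z in(("b",(418.7,203.7),.12),("a",(421.7,239),.13),("c110",(454.7,209),.11),("c100",(454.7,209),.10),("hole",(278.3,203.7),.06),("gauge",(215+435/3,150+193/3),.05),("rodtop",(215+428/3,150+37/3),.114)): print(n,onz("top",uv,z).round(4))
x,y=.656,-.0915
gripper_to(.05,20)
r.move_to(tcp(x,y,.2),q(0)); r.move_l(tcp(x,y,.092),vel=.12)
gripper_to(0,30); print(telemetry.current_opening(),F())
r.move_l(tcp(x,y,.172),vel=.1)
r.move_to(tcp(.545,.118,.172),q(0)); r.hold(.3)
print(F(),T())
for c in("top","side"):
    im=vision.snapshot(c); print(c,[(d["at"],d["score"]) for t in("rod_tip","access_hole") for d in models.mark_of(t,c)])
    u,v=proj(c,[.545,.118,.08])[0].astype(int)
    cv2.imwrite(f"pics/{c}1.png",cv2.resize(im[v-40:v+40,u-50:u+50],None,fx=5,fy=5,interpolation=2)[:,:,::-1]); print(u-50,v-40)
a=cv2.imread("pics/top1.png");b=cv2.imread("pics/side1.png");cv2.imwrite("pics/r1.png",cv2.resize(np.vstack([a,b]),None,fx=.75,fy=.75))
E
```

```text
b [[ 0.5474 -0.252   0.12  ]]
a [[ 0.4557 -0.2572  0.13  ]]
c110 [[ 0.5369 -0.3487  0.11  ]]
c100 [[ 0.5378 -0.3518  0.1   ]]
hole [[0.5446 0.1162 0.06  ]]
gauge [[ 0.5218 -0.1074  0.05  ]]
rodtop [[ 0.6537 -0.0923  0.114 ]]
0.021655048532303742 [-0.1  0.4  2.6]
[ 0.5 -0.3 -0.4] 8.7
top [([0.5463, 0.1217, 0.0617], 0.59)]
227 162
side [([0.5485, 0.1221, 0.0847], 0.6), ([0.4591, -0.2553, 0.0003], 0.35), ([0.5466, 0.1223, 0.0592], 0.56), ([0.5438, -0.3552, 0.0005], 0.19), ([0.5495, 0.1229, 0.0852], 0.18)]
266 154
```

View pics/r1.png

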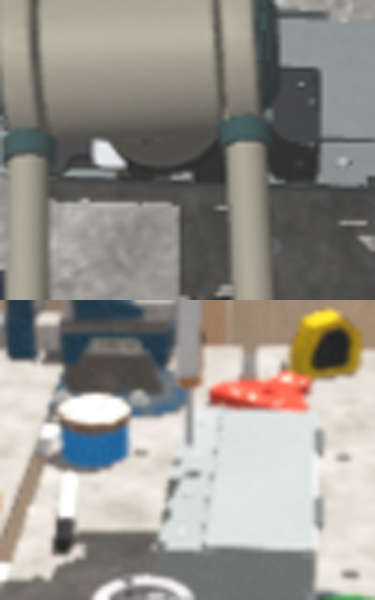

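The top view is blocked by the arm. In the side view the shank hangs over the ledge at about (316,192) and lines up with the hole, so I'll probe gently with a guard and spiral if the tip meets the plate.

```bash
python3 - <<'E'
from h import *
print(onz("side",(317.6,200.5),.06),onz("side",(316.1,154+(443-300)/3.75),.087))
G=.085
off=[(0,0),(0,.003),(.003,0),(0,-.003),(-.003,0),(.003,.003),(.003,-.003),(-.003,-.003),(-.003,.003),(0,.006),(.006,0),(0,-.006),(-.006,0)]
x0,y0=.5455,.1185
for dx,dy in off:
    r.move_l(tcp(x0+dx,y0+dy,G+.066),vel=.1)
    hit=r.move_l(tcp(x0+dx,y0+dy,G+.044),vel=.03,guard=2)
    z=telemetry.current_ee_pos()[2]-.006-G
    print(dx,dy,hit,round(z,4),F(),T())
    if not hit: break
    r.move_l(tcp(x0+dx,y0+dy,G+.066),vel=.1)
else: raise SystemExit
f0=F()
r.move_l(tcp(x0+dx,y0+dy,G+.0302),vel=.04,guard=15)
print(telemetry.current_ee_pos()-0,f0,F())
r.hold(.4)
r.move_l(tcp(x0+dx,y0+dy,G+.10),vel=.08); print(F(),T())
E
```

```text
[[0.54975953 0.11684254 0.06      ]] [[0.54478853 0.12070357 0.087     ]]
0 0 False 0.0441 [ 0.7 -0.1 -1. ] 10.2
[0.54628766 0.11857259 0.12159217] [ 0.7 -0.1 -1. ] [ 0.8 -0.1  3.6]
[ 0.4 -0.4 -0.8] 12.1
```

```bash
python3 - <<'E'
from h import *
r.move_l(tcp(.52,-.06,.185),vel=.15)
r.hold(.3)
r.move_l(tcp(.656,-.0915,.185),vel=.2)
hit=r.move_l(tcp(.656,-.0915,.094),vel=.08,guard=5)
print(hit,telemetry.current_ee_pos(),F(),T())
if not hit or telemetry.current_ee_pos()[2]<.104:
    gripper_to(.05); r.move_l(tcp(.656,-.0915,.2),vel=.2)
    r.move_to(tcp(.42,-.3,.25),q(0))
for c in("top","side"):
    im=vision.snapshot(c); cv2.imwrite(f"pics/{c}2.png",im[:,:,::-1])
    for t in"tube_box well_1 well_2 well_3 well_4 ring_gauge tube_a rod_tip release_rod".split(): print(c,t,[(np.round(d["at"],4).tolist(),round(d["score"],2)) for d in models.mark_of(t,c)])
im=cv2.imread("pics/top2.png")[100:260,215:475]; cv2.imwrite("pics/r2.png",cv2.resize(im,None,fx=3,fy=3,interpolation=2)); print(T())
E
```

```text
False [ 0.65647797 -0.09161632  0.10066904] [-0.2  0.8 -0.5] 15.9
top tube_box [([0.5916, 0.117, 0.0048], 0.57)]
top well_1 [([0.6176, 0.0223, 0.0078], 0.91), ([0.6271, 0.2151, 0.0076], 0.86), ([0.6191, 0.1493, 0.0121], 0.64), ([0.6221, 0.0861, 0.0056], 0.59)]
top well_2 [([0.6176, 0.0223, 0.0078], 0.91), ([0.6271, 0.2151, 0.0076], 0.86), ([0.6191, 0.1493, 0.0121], 0.64), ([0.6221, 0.0861, 0.0056], 0.59)]
top well_3 [([0.6176, 0.0223, 0.0078], 0.91), ([0.6271, 0.2151, 0.0076], 0.86), ([0.6191, 0.1493, 0.0121], 0.64), ([0.6221, 0.0861, 0.0056], 0.59)]
top well_4 [([0.6176, 0.0223, 0.0078], 0.91), ([0.6271, 0.2151, 0.0076], 0.86), ([0.6191, 0.1493, 0.0121], 0.64), ([0.6221, 0.0861, 0.0056], 0.59)]
top ring_gauge [([0.5246, -0.1047, 0.0015], 0.63)]
top tube_a [([0.5388, -0.3464, -0.0035], 0.69), ([0.4588, -0.2532, -0.001], 0.65), ([0.5503, -0.2491, -0.0012], 0.63), ([0.4774, -0.3612, 0.0028], 0.63), ([0.6693, -0.2112, -0.003], 0.56)]
top rod_tip []
top release_rod [([0.6589, -0.0921, 0.01], 0.38), ([0.5387, -0.3462, -0.0016], 0.15)]
side tube_box [([0.5918, 0.1165, 0.0035], 0.65)]
side 
[... 372 characters left out ...]
 [([0.6194, 0.1514, 0.0085], 0.76), ([0.6154, 0.0208, 0.0095], 0.72), ([0.5904, 0.1176, 0.0032], 0.69), ([0.6198, 0.2198, 0.0055], 0.59), ([0.6232, 0.0846, 0.0065], 0.56)]
side well_4 [([0.6194, 0.1514, 0.0085], 0.76), ([0.6154, 0.0208, 0.0095], 0.72), ([0.5904, 0.1176, 0.0032], 0.69), ([0.6198, 0.2198, 0.0055], 0.59), ([0.6232, 0.0846, 0.0065], 0.56)]
side ring_gauge [([0.5276, -0.1057, -0.0029], 0.9), ([0.5464, 0.1185, 0.065], 0.21)]
side tube_a [([0.4768, -0.3615, -0.0009], 0.95), ([0.5487, -0.2529, -0.0003], 0.79), ([0.4589, -0.2579, -0.002], 0.73), ([0.6699, -0.2138, 0.002], 0.61), ([0.5405, -0.3561, -0.0001], 0.55)]
side rod_tip []
side release_rod [([0.5464, 0.121, 0.058], 0.36)]
19.4
```

View pics/r2.png

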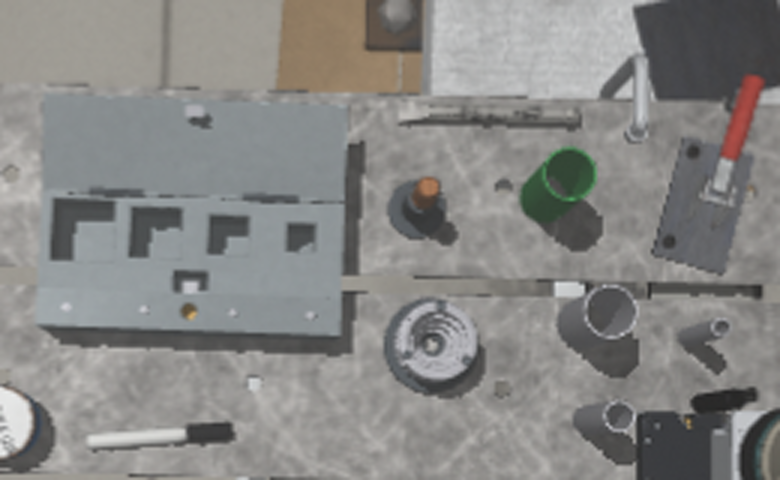

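The lid is open, the rod is back in its stand, and the wells and tubes are clear to see. Tube_a next, starting with a centring squeeze.

```bash
cat >> h.py <<'E'
def W(k): s=(2.5-k)*.066; return np.array([.6205+.02*s,.1187+s])
def near(t,xy,n=3,tol=.06):
    P=[]
    for _ in range(n):
        for c in("top","side"):
            vision.snapshot(c)
            for d in models.mark_of(t,c):
                if np.hypot(*(np.array(d["at"])[:2]-xy))<tol: P.append(d["at"][:2]); break
    P=np.array(P); print(t,np.median(P,0).round(4),P.std(0).round(4),len(P)); return np.median(P,0)
def pick(x,y,hg,op,zc=.07):
    "centring squeeze along x, then grasp along y at height hg; returns diameter"
    gripper_to(op,8)
    r.move_to(tcp(x,y,.21),q(np.pi/2)); r.move_l(tcp(x,y,zc),vel=.2)
    gripper_to(0,6); d=telemetry.current_opening(); gripper_to(min(d+.02,.09),8)
    r.move_l(tcp(x,y,hg),vel=.2) if hg<.11 else r.move_l(tcp(x,y,.16),vel=.25)
    r.move_l(tcp(x,y,.16),vel=.25) if hg<.11 else None
    r.move_to(tcp(x,y,.16),q(0)); r.move_l(tcp(x,y,hg),vel=.2)
    gripper_to(0,25); d2=telemetry.current_opening(); print("d",round(d,4),round(d2,4),T()); return d2
BORE=[.053,.043,.033,.023,.013]; FACE=[.064,.050,.036,.022,.008]
def gauge(gx,gy,hg,d):
    "lower through the rings to the one expected from d; spiral when stopped early"
    k=next(i for i in range(5) if BORE[i]<d); ze=FACE[k]; print("expect ring",k+1)
    for dx,dy in [(0,0),(.0025,0),(0,.0025),(-.0025,0),(0,-.0025),(.0025,.0025),(-.0025,.0025),(-.0025,-.0025),(.0025,-.0025),(.005,0),(0,.005),(-.005,0),(0,-.005)]:
        x,y=gx+dx,gy+dy
        r.move_l(tcp(x,y,hg+.074),vel=.15)
        r.hold(.2)
        hit=r.move_l(tcp(x,y,hg+ze-.003),vel=.04,guard=3)
        zb=telemetry.current_ee_pos()[2]-.006-hg
        print((dx,dy),hit,"bottom",round(zb,4),F(),telemetry.current_torque().round(2),T())
        if zb<ze+.004: return k,x,y
    return None
E
python3 - <<'E'
from h import *
g=near("ring_gauge",[.526,-.105]); 
hg=.105
d=pick(.458,-.2555,hg,.055)
r.move_l(tcp(.458,-.2555,hg+.11),vel=.2)
r.move_l(tcp(g[0],g[1],hg+.11),vel=.25)
res=gauge(g[0],g[1],hg,d); print(res)
print(telemetry.current_opening())
E
```

```text
ring_gauge [ 0.5262 -0.1068] [0.0017 0.0011] 6
d 0.0278 0.0276 26.6
expect ring 4
(0, 0) True bottom 0.023 [0.2 0.4 3.7] [0.06 0.01 0.01] 29.8
(3, np.float64(0.52625), np.float64(-0.1068))
0.027544410530620917
```

```bash
cat >> h.py <<'E'
def letgo_and_place(x,y,hg,k,d):
    z=telemetry.current_ee_pos()[2]-.006
    gripper_to(d+.016,8); r.hold(.6)
    gripper_to(0,25); print("regrip",round(telemetry.current_opening(),4))
    r.move_l(tcp(x,y,hg+.085),vel=.15)
    w=W(k); r.move_l(tcp(w[0],w[1],hg+.085),vel=.25); r.hold(.2)
    for dx,dy in [(0,0),(.003,0),(0,.003),(-.003,0),(0,-.003),(.003,.003),(-.003,.003),(-.003,-.003),(.003,-.003)]:
        if (dx,dy)!=(0,0): r.move_l(tcp(w[0]+dx,w[1]+dy,hg+.065),vel=.1)
        hit=r.move_l(tcp(w[0]+dx,w[1]+dy,hg+.0075),vel=.06,guard=4)
        zb=telemetry.current_ee_pos()[2]-.006-hg
        print((dx,dy),hit,"bottom",round(zb,4),F(),T())
        if zb<.014:
            gripper_to(d+.016,8); r.move_l(tcp(w[0]+dx,w[1]+dy,hg+.07),vel=.2); return True
    return False
E
python3 - <<'E'
from h import *
print(letgo_and_place(.52625,-.1068,.105,3,.0276))
r.move_to(tcp(.45,-.2,.26),q(0))
g=near("ring_gauge",[.526,-.105],tol=.1); b=near("tube_b",[.549,-.251],tol=.04); c=near("tube_b",[.54,-.352],tol=.04)
print(T()); cv2.imwrite("pics/s3.png",np.vstack([cv2.resize(vision.snapshot(n)[100:260,215:475],None,fx=1.8,fy=1.8,interpolation=2) for n in("top","side")])[:,:,::-1])
E
```

```text
regrip 0.0277
(0, 0) True bottom 0.0079 [ 0.6 -0.3  5.8] 34.3
True
ring_gauge [ 0.5516 -0.1416] [0.0024 0.0011] 5
tube_b [ 0.5501 -0.2512] [0.0011 0.002 ] 6
tube_b [ 0.5426 -0.3543] [0.0009 0.0006] 3
38.3
```

View pics/s3.png

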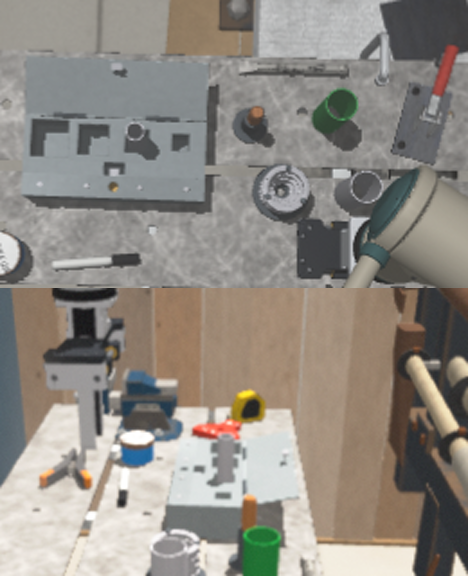

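The gauge has been knocked aside to (0.552,-0.142); in the top crop it stands upright at (283,190). Tube_a stands in well 3. Tube_b next.

```bash
python3 - <<'E'
from h import *
g=[.5516,-.1416]; x,y=.5501,-.2512; hg=.095
d=pick(x,y,hg,.075)
r.move_l(tcp(x,y,hg+.11),vel=.2)
r.move_l(tcp(*g,hg+.11),vel=.2)
res=gauge(*g,hg,d); print(res)
if res:
    k,gx,gy=res; print(letgo_and_place(gx,gy,hg,k,d))
    r.move_to(tcp(.45,-.2,.26),q(0))
    near("ring_gauge",[.55,-.14],tol=.1); near("tube_b",[.54,-.352],tol=.04); print(T())
E
```

```text
d 0.0479 0.048 45.4
expect ring 2
(0, 0) True bottom 0.0508 [0.4 1.5 2.9] [ 0.23 -0.05  0.  ] 48.0
(1, 0.5516, -0.1416)
regrip 0.0476
(0, 0) True bottom 0.0092 [-0.1 -0.5  5.4] 52.8
True
ring_gauge [ 0.5499 -0.141 ] [0.0021 0.0017] 6
tube_b [ 0.5414 -0.3516] [0.0006 0.0003] 2
56.7
```

```bash
python3 - <<'E'
from h import *
g=[.5508,-.1414]; x,y=.5415,-.3527; hg=.083
d=pick(x,y,hg,.04,zc=.06)
r.move_l(tcp(x,y,hg+.11),vel=.2)
r.move_l(tcp(*g,hg+.11),vel=.2)
res=gauge(*g,hg,d); print(res)
if res:
    k,gx,gy=res; print(letgo_and_place(gx,gy,hg,k,d))
    r.move_to(tcp(.4,-.25,.3),q(0)); print(T())
    near("ring_gauge",[.55,-.14],tol=.1)
    cv2.imwrite("pics/s4.png",np.vstack([cv2.resize(vision.snapshot(n)[100:260,215:475],None,fx=1.8,fy=1.8,interpolation=2) for n in("top","side")])[:,:,::-1])
E
```

```text
d 0.0181 0.0177 63.8
expect ring 5
(0, 0) True bottom 0.0093 [ 1.  -0.2  4. ] [ 0.06  0.1  -0.02] 67.7
(4, 0.5508, -0.1414)
regrip 0.0176
(0, 0) True bottom 0.0082 [-0.2  0.4  5. ] 72.1
True
74.5
ring_gauge [ 0.5512 -0.1414] [0.0026 0.001 ] 5
```

View pics/s4.png

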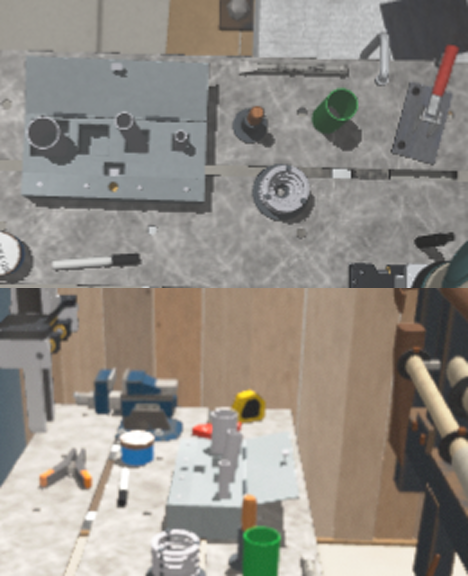

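Tube_a's top has shifted in the top crop, from (135,130) to (123,121). I'll check whether it leans.

```bash
python3 - <<'E'
from h import *
S={n:vision.snapshot(n) for n in("top","side")}
for n,k,h in(("a",3,.138),("b",1,.128),("c",4,.118)):
    P=[*W(k),h]; t=proj("top",P)[0]; s=proj("side",P)[0]
    print(n,"top crop",((t-[215,130])*4).round(),"side crop",((s-[300,150])*6).round())
a=cv2.resize(S["top"][130:220,215:345],None,fx=4,fy=4,interpolation=2); cv2.imwrite("pics/r5.png",a[:,:,::-1])
a=cv2.resize(S["side"][150:250,300:400],None,fx=6,fy=6,interpolation=2); cv2.imwrite("pics/s5.png",a[:,:,::-1])
E
```

```text
a top crop [298. 167.] side crop [242. 191.]
b top crop [ 94. 160.] side crop [249. 117.]
c top crop [400. 177.] side crop [237. 282.]
```

View pics/r5.png

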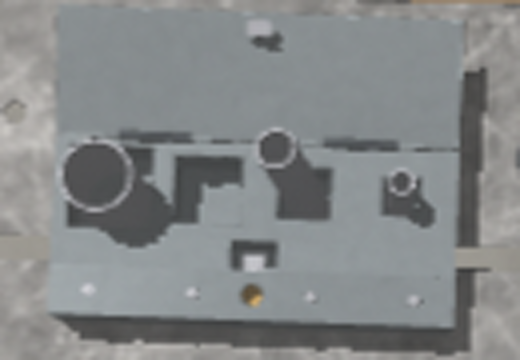

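View pics/s5.png

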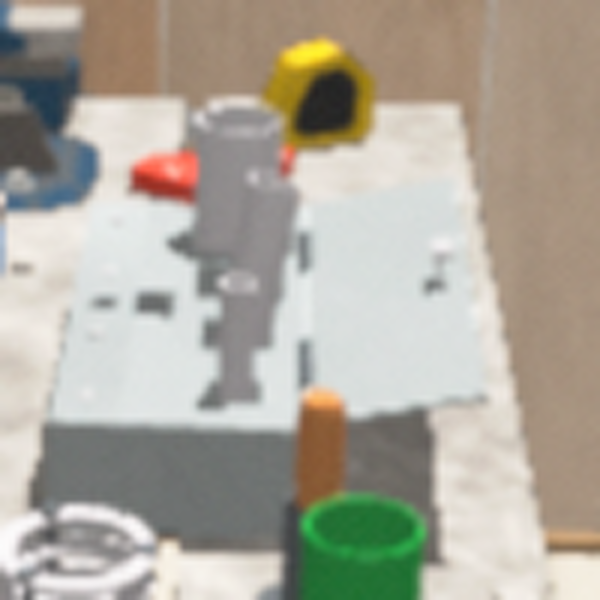

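Tube_a was brushed in transit and leans about 8° towards +x+y; tube_b is slightly off towards −x. I'll straighten both with a squeeze along the lean.

```bash
python3 - <<'E'
from h import *
def straighten(x,y,yaw,zg,op,d,cx,cy):
    gripper_to(op,8); r.move_to(tcp(x,y,.24),q(yaw)); print(r.move_l(tcp(x,y,zg),vel=.12,guard=6))
    gripper_to(0,20); print(telemetry.current_opening(),F())
    r.move_l(tcp(x,y,zg+.006),vel=.05); r.move_l(tcp(cx,cy,zg+.006),vel=.05); r.hold(.2)
    r.move_l(tcp(cx,cy,zg-.003),vel=.03,guard=3); print(telemetry.current_ee_pos()[2]-.006-zg,F())
    gripper_to(d+.02,8); r.move_l(tcp(cx,cy,.24),vel=.15); print(T())
a=W(3); straighten(a[0]+.006,a[1]+.007,-np.deg2rad(40),.108,.072,.0277,*a)
b=W(1); straighten(b[0]-.004,b[1],np.pi/2,.103,.08,.048,*b)
r.move_to(tcp(.4,-.25,.3),q(0)); r.hold(.3)
S={n:vision.snapshot(n) for n in("top","side")}
a=cv2.resize(S["top"][130:220,215:345],None,fx=4,fy=4,interpolation=2)
b=cv2.resize(S["side"][150:230,300:400],None,fx=5.2,fy=5.2,interpolation=2)[:200]
b=cv2.resize(S["side"][165:225,300:400],None,fx=5.2,fy=4,interpolation=2)
cv2.imwrite("pics/r6.png",np.vstack([a,b])[:,:,::-1])
E
```

```text
False
0.02733554262199621 [-3.2 -6.2 -0.3]
-0.001605292511718412 [ 0.4 -0.6  2.5]
82.3
False
0.047804300643393284 [-1.7 -0.5  1.9]
-0.000595380429506534 [-0.8 -0.2  2.8]
89.3
```

View pics/r6.png

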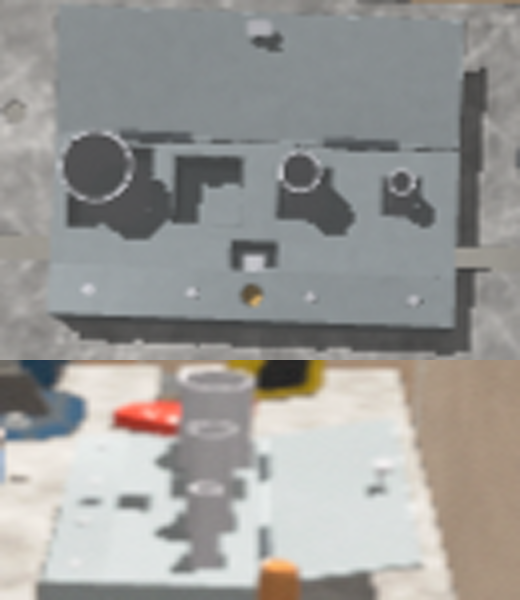

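All three tubes now stand upright at about (97,166), (300,171) and (402,182) in the crop. The lid is open and the gauge upright, so I hand in.

```bash
python3 -c "
from h import *
print(r.sign_off(),T())"
```

```text
the job is handed in; nothing more can be done
the job is handed in; nothing more can be done
```

The job is handed in at about 90 s: the box is unlocked with its lid open, the rod is back in its stand, and the three tubes present were gauged longest first: 130 mm (ring 4, well 3), 120 mm (ring 2, well 1), then the thin one (about 110 mm; ring 5, well 4); carrying the second tube knocked the first to about 8° off upright in its well, so I straightened both before handing in.

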